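Fit the jar plug in the dial and hold the index plunger out

ROBOT

A 6-joint arm with a two-finger parallel gripper is mounted at the origin on the work surface. World frame = base frame: x ahead of the robot, y to its left, z up, the work surface at z = 0. Lengths are in m, angles in degrees, forces in N, time in s.
With the tool pointing down it reaches from about 0.3 to 0.875 m from the base axis. Payload 6.4 kg.
Tool frame: the origin (TCP) lies midway between the tips of the shut fingers; the grasp point (between the pads) lies grip_depth behind it (grip_depth is the distance from the TCP to the grasp point, in m); z points along the fingers, y is the direction in which the jaws open and shut (so a half turn about z gives the same grasp; the last joint's range is limited). The gripper opens to 85 mm and grips with 20 to 120 N. Pads are 22 mm wide; open, the fingers measure 114 mm over their backs; the gripper's body (76 mm by 85 mm) begins 54 mm behind the grasp point. The pads swing forward as they close: fully open they stand 13 mm farther back than shut.
Start: joints at [-78.742, 10.359, 92.074, -0, 77.567, -11.82], TCP at [0.225, -0.529, 0.231] pointing down, gripper open.
Joint ranges: [-171.53, 171.53], [-51.25, 118.39], [17.06, 147.69], [-65.23, 245.23], [0, 150.52], [-178.68, 178.68]. Speed limits (degrees/s): [147.25, 147.25, 172.46, 180, 180, 180].

INTERFACE

Orientations are given as [roll, pitch, yaw] about the fixed x, y, z axes, in that order (R = Rz(yaw) Ry(pitch) Rx(roll)).
In Python, from rig import sense, grab_frame, get_calibration, sign_off, boxes_of, trace, grip_depth gives the robot as it stands.
- The arm moves only by the tool apply_moves, never from a script. Its arguments are lists of equal length, an entry for each row: "rotation": the turn, a rotation vector about the world's x, y, z in degrees, a list of three; "linear": the shift along the world's x, y, z in m, a list of three; "claw": the closure, from 0 (fully open) to 1 (shut). A call has 1 to 8 rows; each row shifts and turns the pose as measured when the row begins; what a row does not reach is not made up. A row lasts 1/10 s, in which the tool goes at most 50 mm and 8.59 degrees, less where a joint would pass 70% of its speed; a pose out of reach is approached as far as the arm can. A call with a gripper value outside its range is refused whole. The fingers move at their own pace and stop on an object; "grip_force" is the grip in N (left out, the last holds). Time passes only in rows, so rows that do not move let the fingers close. It gives the time, the measured TCP pose, the force and the opening at its end, in the units of the state.
- sense(): the state, without advancing time (a new reading comes with each control period).
- grab_frame(name): name is "scene" or "side" or "wrist"; returns the picture (420x560x3 uint8, red, green, blue); there is no depth.
- get_calibration(name): a dict with "fx", "fy", "cx", "cy" (pixels), "origin" and "rotation" of the camera in the world; the wrist camera has in their place "tool_from_camera" (4x4, takes a point from camera to tool coordinates, whose origin is the TCP and whose axes are the flange's). Camera axes: x right, y up, looking along -z (the intrinsics and any distortion apply to the point x, -y, -z); pixel columns grow to the right and rows downward; lengths in m; the calibration is good to about 2 mm. A picture is of the moment at which its call begins: read the wrist's pose just before it. get_calibration takes no time and is no camera call.
- sign_off(): hands the job in, once; it reports no verdict.
Trained networks look in the newest picture that a camera, given by its name, has taken for a name from the list of things; names that differ only in an ending like _2 or _b are one class to them, and where a whole thing is asked for, a point or a joint stands for the part that bears it (a point fixed in the world has none). Each returns a list of dicts, best first, with "p" (0 to 1); they miss things now and then, are a little off and sometimes report something else, mostly with a low value. They report only what shows in the picture. A call takes as long as a camera call. They do not tell look-alikes from the thing itself.
- boxes_of(camera, query): "box" ([centre column, centre row, width, height] in pixels, round what is visible of it).
- trace(camera, query): "mask" (420x560 bool, what is visible of it) and "box" ([centre column, centre row, width, height] in pixels, round what is visible of it).
The state is a dict: "time": time; "joint_positions": joint angles; "joint_vel": joint speeds; "joint_torque": joint torques, N m; "tcp_pos": TCP position; "tcp_rot": TCP orientation; "ft_force": force on the tool from outside, world axes, zero at the start; "moment": the same for the moment, N m; "finger_gap": opening from 0.0 (shut) to 1.0 (fully open).
Only numpy, scipy, OpenCV 4.12 (cv2) and the standard library are available. Lean on these libraries where they do the work, as an engineer would, in place of code of your own. Each camera call takes 0.05 s, during which the arm holds its last target.

TASK

The jar dial is short of one plug: set the loose plug in the dial's empty square pocket and press it firmly down until its flange is flush with the dial. Then take the knob of the index plunger, pull it all the way up so that the pin is clear of the dial, and finish while still holding it up, so that a workmate can turn the dial. Leave the two glass jars and the spanner standing or lying where they are.

Things in the scene. Friction and masses are not known exactly. Their poses are not given: they have to be found in the camera images.
- plug: the loose jar plug on the bench, black plastic, 140 g or so: a square flange 60 x 60 mm, 12 mm thick, its lower edge bevelled 3 mm, with a round upright boss 34 mm in diameter and 30 mm tall in its middle (42 mm tall in all), to be gripped from above by the boss. Origin: centre of the flange's underside; x and y along the flange's sides, z up. It stands upright on the bench. Three plugs of the same shape are already fitted in the dial and stay there.
- pocket (a point): the empty pocket in the dial: centre of its floor, 53 mm above the bench. Square, 64 x 64 mm, 12 mm deep, open at the top, so that the flange fits with 2 mm to spare on each side, any of its four ways round, and ends flush with the dial's top (65 mm above the bench). x and y along the pocket's sides, z up.
- dial: the round aluminium dial, 290 mm in diameter, 20 mm thick, its top 65 mm above the bench, on a grey round base. Origin: on its axis at its underside, 45 mm above the bench; z up. Seen in its frame four pockets lie 95 mm from the axis, along +x, +y, -x (each with a plug, boss 30 mm tall above the dial) and -y (the empty one). A bolt head stands 18 mm above its middle. It turns stiffly about its axis, but the plunger's pin locks it.
- plunger_lift (a joint): how far the index plunger is pulled up (m): 0 with its pin in the hole of the dial, 0.016 fully up against its stop. The spring pulls it back with about 5.5 N at 0 and 11.5 N fully up; let go, it snaps back. The pin is 12 mm thick and reaches 11 mm into the dial.
- knob_mid (a point): middle of the plunger's knob, 141 mm above the bench when the pin is in: a black upright round knob, 34 mm in diameter, 24 mm tall, that moves straight up. It stands 127 mm from the dial's axis, over the rim, in direction (-1, +1) of the dial's frame. Below it is a barrel 24 mm in diameter and 14 mm tall, a nut 30 mm across and 8 mm tall, then a steel bracket arm 40 mm wide whose top is 105 mm above the bench and which runs outward to a post.
- plunger: the index plunger (knob and pin together); origin at the centre of the knob's underside (129 mm above the bench when the pin is in), z up.
- jar_dial: glass jar, 65 mm in diameter, 88 mm tall, mouth down over the dial's plug in its +x pocket (top 153 mm above the bench). Origin: centre of the mouth. Leave it alone.
- jar_bench: glass jar, 65 mm in diameter, 88 mm tall, mouth up on the bench. Origin: centre of its foot. Leave it alone.
- spanner: open-ended steel spanner, 150 mm long, lying flat on the bench; x along it. Leave it alone.
Not all that is in view belongs to the job. Several things look just like the plug: the one meant starts farthest from the robot's base.

How it is judged (in metres and radians):
On the way:
1. the plug is in the empty pocket, flush with the dial, and is pressed down on its floor with more than 4 N (z of plug in the frame of pocket below 0.002 m and horizontal distance between plug and pocket below 0.0035 m and angle between plug's own z axis and vertical below 0.04 rad and contact force between plug and dial above 4 N), for 0.15 s.
At the end, for the whole second after the job is handed in: The plug is still home in the pocket (underside within 2 mm of its floor, within 3.5 mm of its centre, tilted less than 0.04 rad), and the fingers hold the plunger's knob (more than 3 N) with the plunger pulled up more than 13.5 mm of its 16 mm, its pin clear of the dial (z of plug in the frame of pocket below 0.002 m and horizontal distance between plug and pocket below 0.0035 m and angle between plug's own z axis and vertical below 0.04 rad and value of joint plunger_lift above 0.0135 m and contact force between the fingers and plunger above 3 N); the arm keeps its last pose, push and grip.
It fails at once if the jar on the dial is moved more than 40 mm or tipped (distance of jar_dial from where it was at the start of the episode above 0.04 m or angle between jar_dial's own z axis and vertical above 0.4 rad).
It fails at once if the jar on the bench is moved more than 40 mm or tipped (distance of jar_bench from where it was at the start of the episode above 0.04 m or angle between jar_bench's own z axis and vertical above 0.4 rad).
It fails at once if the spanner is moved more than 40 mm (distance of spanner from where it was at the start of the episode above 0.04 m).
It also fails if it takes over 51 s, if anything falls off the work surface, if the arm or the gripper's body presses on something with over 40 N, if the wrist force passes 120 N, or if a joint passes its speed limit or range.

## Working session

There is one attempt and no reset: what is moved stays moved. The work goes in short steps, Python scripts to look and compute and a tool call to move; the robot and the scene stay as the last step left them, time stands still between calls to the robot, and variables do not carry over. Pictures are saved under pics/ and viewed, and the job is handed in when it is done.

Besides the shell and the picture viewer there is one more tool, called after "Call:" by a JSON object that holds its "name" and its "arguments". apply_moves: Moves the arm, as the interface text tells. Its arguments: {"type":"object","properties":{"rotation":{"type":"array","items":{"type":"array","items":{"type":"number"}}},"linear":{"type":"array","items":{"type":"array","items":{"type":"number"}}},"claw":{"type":"array","items":{"type":"number"}},"grip_force":{"type":"number"}},"required":["rotation","linear","claw"]}

```bash
mkdir -p pics; ls; python3 - <<'E'
from rig import *
import cv2,json
print(sense()); 
try: print(grip_depth)
except Exception as e: print(e)
for n in ["scene","side","wrist"]:
    c=get_calibration(n); print(n,c)
for n in ["scene","side"]:
    cv2.imwrite(f"pics/{n}0.png",cv2.cvtColor(grab_frame(n),cv2.COLOR_RGB2BGR))
E
```

```text
pics
{'time': 0.0, 'joint_positions': array([-7.87403738e+01,  1.04006985e+01,  9.21318454e+01,  8.30032215e-04,
        7.75662296e+01, -1.18184155e+01]), 'joint_vel': array([ 0.07042594, -0.01876175,  0.09917255,  0.1297103 , -0.06614121,
        0.0755665 ]), 'joint_torque': array([-2.98284676e-04, -4.44867361e+01, -3.51341128e+01, -3.50381615e-04,
        9.04858840e-03,  2.56059587e-05]), 'tcp_pos': array([ 0.22531865, -0.52842317,  0.23039427]), 'tcp_rot': array([-1.79903486e+02, -2.10229418e-02,  2.30778445e+01]), 'ft_force': array([ 0.44542022, -0.82534979,  0.11964171]), 'moment': array([ 0.03746466,  0.01214598, -0.01533217]), 'finger_gap': 1.0001705756490786}
0.0187
scene {'fx': 510.6648755422532, 'fy': 510.6648755422532, 'cx': 273.8737130921997, 'cy': 207.24427346181594, 'origin': array([ 1.16837909, -0.13415546,  1.0134816 ]), 'rotation': array([39.07612642,  0.22292195, 67.79401351])}
side {'fx': 490.9312401137633, 'fy': 490.9312401137633, 'cx': 280.63343525617006, 'cy': 206.0629009675018, 'origin': array([-0.08908526,  0.79320693,  0.82252788]), 'rotation': array([  52.45673516,   -1.24256516, -136.23073731])}
wrist {'fx': 372.2541026363521, 'fy': 372.2541026363521, 'cx': 278.3618326458659, 'cy': 214.3404962251209, 'tool_from_camera': array([[-8.43411569e-05,  9.44858263e-01,  3.27479551e-01,
         8.38669969e-02],
       [ 9.99999923e-01,  2.04973130e-04, -3.33851090e-04,
         6.29298523e-04],
       [-3.82566469e-04,  3.27479498e-01, -9.44858207e-01,
        -1.42255536e-01],
       [ 0.00000000e+00,  0.00000000e+00,  0.00000000e+00,
         1.00000000e+00]])}
```

View pics/scene0.png

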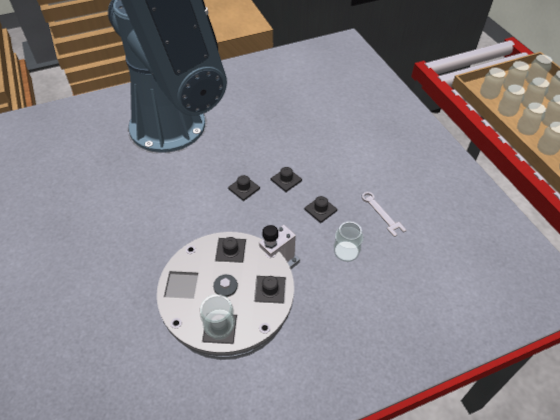

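View pics/side0.png

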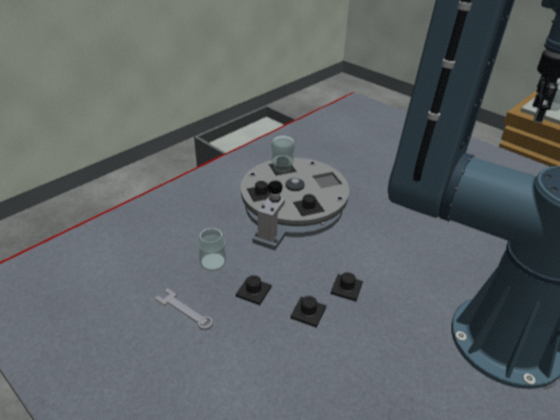

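Scene: three loose plugs at about (244,187), (287,178) and (321,208). The empty pocket is at (181,285), the knob at (270,234), the dial jar at (217,315), the bench jar at (348,242) and the spanner at (383,213).

```bash
cat > h.py <<'E'
from rig import *
import numpy as np, cv2
from scipy.spatial.transform import Rotation as R
def cam(n,s=None):
    c=get_calibration(n)
    if n!="wrist":
        return c,np.array(c["origin"]),R.from_euler('xyz',c["rotation"],degrees=True).as_matrix()
    s=s or sense()
    T=np.eye(4);T[:3,:3]=R.from_euler('xyz',s["tcp_rot"],degrees=True).as_matrix();T[:3,3]=s["tcp_pos"]
    T=T@c["tool_from_camera"]
    return c,T[:3,3],T[:3,:3]
def ray(n,uv,z,s=None):
    c,o,r=cam(n,s)
    d=r@np.array([(uv[0]-c["cx"])/c["fx"],-(uv[1]-c["cy"])/c["fy"],-1.])
    return o+d*(z-o[2])/d[2]
def proj(n,P,s=None):
    c,o,r=cam(n,s)
    p=(np.atleast_2d(P)-o)@r
    return np.c_[c["cx"]+c["fx"]*p[:,0]/-p[:,2], c["cy"]-c["fy"]*p[:,1]/-p[:,2]]
def save(n,f,img):
    cv2.imwrite(f"pics/{f}.png",cv2.cvtColor(img,cv2.COLOR_RGB2BGR))
E
python3 - <<'E'
from h import *
for n in ["scene","side"]:
  for q in ["plug","pocket","dial","knob_mid","jar_bench","spanner","jar_dial"]:
    for d in boxes_of(n,q)[:7]:
        b=d["box"]; z={"plug":.02,"pocket":.065,"dial":.065,"knob_mid":.141,"jar_bench":.044,"spanner":0.004,"jar_dial":.11}[q]
        print(n,q,round(d["p"],2),np.round(b),np.round(ray(n,b[:2],z),4))
E
```

```text
scene plug 0.75 [244. 187.  34.  27.] [0.3268 0.1218 0.02  ]
scene plug 0.73 [321. 211.  35.  30.] [0.4771 0.2716 0.02  ]
scene plug 0.67 [286. 180.  27.  23.] [0.3467 0.2314 0.02  ]
scene pocket 0.57 [228. 295. 135. 126.] [ 0.6369 -0.0246  0.065 ]
scene dial 0.76 [225. 294. 140. 127.] [ 0.632  -0.0302  0.065 ]
scene knob_mid 0.61 [268. 234.  18.  13.] [0.5734 0.0919 0.141 ]
scene knob_mid 0.35 [227. 295. 136. 122.] [ 0.6786 -0.0366  0.141 ]
scene knob_mid 0.21 [217. 318.  34.  41.] [ 0.7172 -0.0685  0.141 ]
scene jar_bench 0.96 [347. 244.  26.  37.] [0.6025 0.2742 0.044 ]
scene jar_bench 0.6 [226. 296. 133. 124.] [ 0.6252 -0.027   0.044 ]
scene spanner 0.88 [384. 212.  43.  42.] [0.5291 0.4236 0.004 ]
scene jar_dial 0.66 [217. 317.  35.  42.] [ 0.6994 -0.0666  0.11  ]
side plug 0.95 [252. 290.  34.  30.] [0.4564 0.2906 0.02  ]
side plug 0.93 [309. 312.  34.  28.] [0.3271 0.2468 0.02  ]
side plug 0.56 [346. 288.  31.  32.] [0.3142 0.138  0.02  ]
side pocket 0.7 [294. 192. 104.  68.] [6.001e-01 2.000e-04 6.500e-02]
side dial 0.62 [297. 192. 107.  69.] [ 0.5928 -0.0035  0.065 ]
side knob_mid 0.44 [276. 189.  15.  13.] [0.5684 0.1015 0.141 ]
side jar_bench 0.94 [210. 249.  27.  38.] [0.6005 0.285  0.044 ]
side spanner 0.67 [184. 309.  56.  41.] [0.5302 0.4206 0.004 ]
side jar_dial 0.96 [283. 152.  23.  30.] [ 0.7081 -0.0708  0.11  ]
```

Call:
{"name": "apply_moves", "arguments": {"rotation": [[0,0,0],[0,0,0],[0,0,0],[0,0,0],[0,0,0],[0,0,0],[0,0,0],[0,0,0]], "linear": [[0.018,0.044,0.012],[0.018,0.044,0.012],[0.018,0.044,0.012],[0.018,0.044,0.012],[0.018,0.044,0.012],[0.018,0.044,0.012],[0.018,0.044,0.012],[0.018,0.044,0.012]], "claw": [0,0,0,0,0,0,0,0]}}

```text
time: 1.6
tcp_pos: [0.3674, -0.1711, 0.3263]
tcp_rot: [-179.8, -0.1, 22.4]
ft_force: [0.8, 0.0, 0.3]
finger_gap: 1.001
```

Call:
{"name": "apply_moves", "arguments": {"rotation": [[0,0,0],[0,0,0],[0,0,0],[0,0,0],[0,0,0],[0,0,0],[0,0,0]], "linear": [[0.018,0.044,0.01],[0.018,0.044,0.0],[0.018,0.044,0],[0.018,0.044,0],[0.018,0.044,0],[0,0,0],[0,0,0]], "claw": [0,0,0,0,0,0,0]}}

```text
time: 2.3
tcp_pos: [0.4605, 0.0642, 0.3415]
tcp_rot: [179.7, -0.6, 23.0]
ft_force: [-0.5, -0.4, -0.1]
finger_gap: 1.001
```

```bash
python3 - <<'E'
from h import *
s=sense(); im=grab_frame("wrist"); save("wrist","w1",im); print(s)
np.savez("w1",im=im,p=s["tcp_pos"],r=s["tcp_rot"])
E
```

```text
{'time': 2.3, 'joint_positions': array([-6.79912231e+00, -8.99598636e+00,  9.90325093e+01,  8.24973194e-02,
        8.92885520e+01,  6.02467229e+01]), 'joint_vel': array([ 3.10959331,  0.68356724, -0.66419623,  1.08562856, -0.29271608,
        1.3576098 ]), 'joint_torque': array([  0.83334016, -29.34122264, -37.66718745,   0.1089152 ,
        -0.07901691,   0.090196  ]), 'tcp_pos': array([0.46052066, 0.06419009, 0.34150434]), 'tcp_rot': array([179.73667064,  -0.62688893,  22.95505694]), 'ft_force': array([-0.46594367, -0.40771908, -0.13550159]), 'moment': array([ 0.02106387, -0.03563951,  0.02176445]), 'finger_gap': 1.0006013314367395}
```

View pics/w1.png

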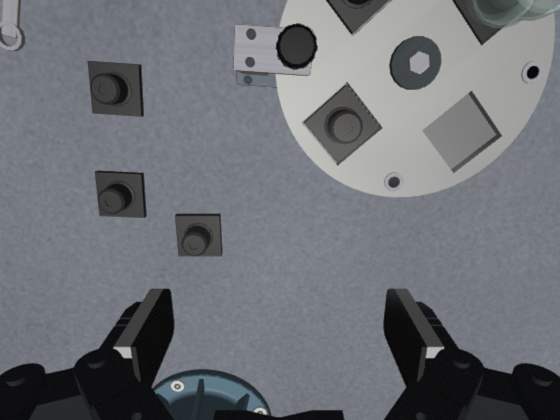

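Wrist view: the target plug is top left with its flange at about (88–142, 61–116). The empty pocket is at (423–501, 93–170), the bolt at (416,62) and the knob at (297,46).

```bash
python3 - <<'E'
from h import *
d=np.load("w1.npz"); im=d["im"]; s=dict(tcp_pos=d["p"],tcp_rot=d["r"])
a=cv2.resize(im[50:130,75:160],None,fx=4.6,fy=4.6,interpolation=cv2.INTER_CUBIC)
b=cv2.resize(im[85:180,415:510],None,fx=4,fy=4,interpolation=cv2.INTER_CUBIC)
h=max(a.shape[0],b.shape[0]); 
cv=lambda x: cv2.copyMakeBorder(x,0,h-x.shape[0],0,0,0)
save("","w1z",np.hstack([cv(a),cv(b)])); print(a.shape)
def L(name,pts,z):
    P=np.array([ray("wrist",p,z,s) for p in pts]); print(name,np.round(P,4).tolist(),"mean",P.mean(0).round(4))
    e=np.roll(P,-1,0)-P; print(" len",np.linalg.norm(e,axis=1).round(4),"ang",np.degrees(np.arctan2(e[:,1],e[:,0])).round(1)%90)
L("plug",[(88,61),(141,65),(142,115),(91,115)],.012)
L("pocket",[(423,129),(470,93),(501,135),(458,170)],.065)
L("bolt",[(416,62)],.083)
L("knob",[(297,46)],.153)
for n,p in [("scene",(181,285))]: print(ray(n,p,.059))
E
```

```text
(368, 391, 3)
plug [[0.4797, 0.3125, 0.012], [0.4997, 0.2541, 0.012], [0.445, 0.2368, 0.012], [0.4207, 0.2943, 0.012]] mean [0.4613 0.2744 0.012 ]
 len [0.0618 0.0573 0.0624 0.0617] ang [18.9 17.5 22.9 17.1]
pocket [[0.5617, -0.069, 0.065], [0.6145, -0.0965, 0.065], [0.5899, -0.1524, 0.065], [0.5372, -0.1291, 0.065]] mean [ 0.5758 -0.1117  0.065 ]
 len [0.0595 0.0611 0.0576 0.065 ] ang [62.5 66.2 66.2 67.8]
bolt [[0.6153, -0.0223, 0.083]] mean [ 0.6153 -0.0223  0.083 ]
 len [0.] ang [0.]
knob [[0.5741, 0.094, 0.153]] mean [0.5741 0.094  0.153 ]
 len [0.] ang [0.]
[ 0.57243485 -0.11001882  0.059     ]
```

View pics/w1z.png

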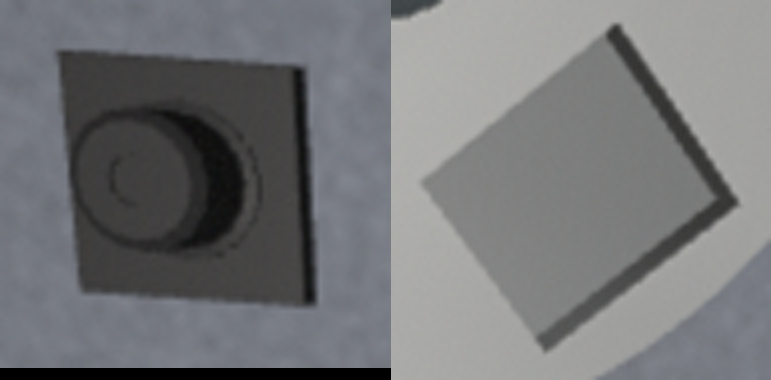

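```bash
python3 - <<'E'
from h import *
d=np.load("w1.npz"); s=dict(tcp_pos=d["p"],tcp_rot=d["r"])
def L(name,pts,z):
    P=np.array([ray("wrist",p,z,s) for p in pts]); print(name,"mean",P.mean(0).round(4))
    e=np.roll(P,-1,0)-P; print(" len",np.linalg.norm(e,axis=1).round(4),"ang",np.degrees(np.arctan2(e[:,1],e[:,0])).round(1)%90)
L("plug",[(87.6,60.9),(138.7,64.3),(141.3,115.9),(92.4,113.3)],.012)
L("boss",[(104.3,89.3)],.042)
L("pocket",[(422.3,130.3),(471,90.8),(501.8,135.8),(453.3,173)],.065)
c=np.array([.6153,-.0223]);
for yaw in (-24,-27,-30):
    a=np.radians(yaw); M=np.array([[np.cos(a),-np.sin(a)],[np.sin(a),np.cos(a)]])
    print(yaw,"pocket",c+M@[0,-.095],"knob",c+M@(.127/2**.5*np.array([-1,1])))
# visual check in the side/scene: project estimate
for n in("scene","side"): print(n,proj(n,[[.462,.276,.012],[.575,-.111,.065],[.574,.094,.153]]).round(1))
E
```

```text
plug mean [0.4615 0.2751 0.012 ]
 len [0.0596 0.059  0.0595 0.0596] ang [19.4 19.2 20.  19.3]
boss mean [0.4614 0.2748 0.042 ]
 len [0.] ang [0.]
pocket mean [ 0.5746 -0.1112  0.065 ]
 len [0.0629 0.0636 0.0637 0.0636] ang [64.3 64.5 64.3 63.8]
-24 pocket [ 0.57666002 -0.10908682] knob [0.56978727 0.09626471]
-27 pocket [ 0.5721709  -0.10694562] knob [0.57605484 0.09848418]
-30 pocket [ 0.5678     -0.10457241] knob [0.58242998 0.10037258]
scene [[320.2 208.4]
 [180.5 284.7]
 [269.1 230.3]]
side [[254.7 287.9]
 [327.9 178.8]
 [276.6 182.5]]
```

Call:
{"name": "apply_moves", "arguments": {"rotation": [[0,0,-1],[0,0,-1],[0,0,-1],[0,0,-0.5],[0,0,0],[0,0,0],[0,0,0]], "linear": [[0,0.035,-0.033],[0,0.035,-0.033],[0,0.035,-0.033],[0,0.035,-0.033],[0,0.035,-0.033],[0,0.03,-0.03],[0,0,0]], "claw": [0,0,0,0,0,0,0]}}

```text
time: 3.05
tcp_pos: [0.4633, 0.262, 0.1427]
tcp_rot: [179.3, -1.1, 17.9]
ft_force: [0.0, -0.1, 0.3]
finger_gap: 1.003
```

```bash
python3 - <<'E'
from h import *
s=sense(); im=grab_frame("wrist"); print(s["tcp_pos"],s["tcp_rot"],s["ft_force"])
for p in proj("wrist",[[.4615,.275,.042]],s): cv2.circle(im,tuple(int(round(v)) for v in p),3,(255,0,0),1); print(p)
c=[.4615,.275]; a=np.radians(19.4); M=np.array([[np.cos(a),-np.sin(a)],[np.sin(a),np.cos(a)]])
Q=[[*(c+M@np.array(q)),.012] for q in [(.03,.03),(-.03,.03),(-.03,-.03),(.03,-.03)]]
cv2.polylines(im,[proj("wrist",Q,s).round().astype(int)],True,(255,0,0),1)
save("","w2",im)
E
```

```text
[0.46330405 0.26196569 0.14269586] [179.30700556  -1.06228684  17.90567288] [ 0.00880417 -0.131499    0.28233794]
[256.69680784 213.45057121]
```

View pics/w2.png

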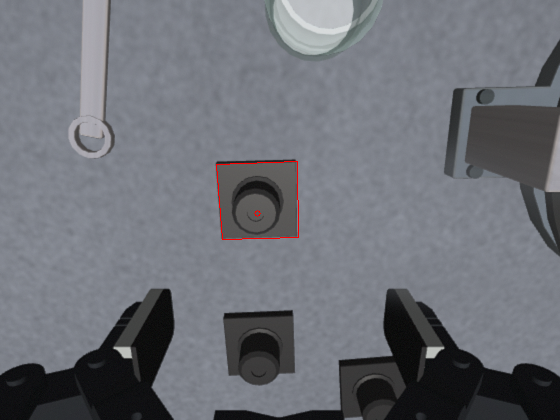

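```bash
cat >> h.py <<'E'
def to(p,rpy):
    s=sense(); A=R.from_euler('xyz',s["tcp_rot"],degrees=True); B=R.from_euler('xyz',rpy,degrees=True)
    print("t",s["time"],"pos",s["tcp_pos"].round(4),"rpy",s["tcp_rot"].round(2),"F",s["ft_force"].round(1),"gap",round(s["finger_gap"],3))
    print("lin",(np.array(p)-s["tcp_pos"]).round(4),"rot",(B*A.inv()).as_rotvec(degrees=True).round(2))
E
python3 -c "
from h import *
to([.4615,.275,.06],[180,0,19.4])"
```

```text
t 3.1 pos [0.4646 0.261  0.1448] rpy [179.25  -1.21  17.89] F [ 0.4 -0.7  0.6] gap 1.0
lin [-0.0031  0.014  -0.0848] rot [0.32 1.39 1.52]
```

Call:
{"name": "apply_moves", "arguments": {"rotation": [[0.3,1.2,1.5],[0,0,0],[0,0,0],[0,0,0]], "linear": [[-0.001,0.007,-0.03],[-0.002,0.007,-0.03],[0,0,-0.025],[0,0,0]], "claw": [0,0,0,0]}}

```text
time: 3.5
tcp_pos: [0.4691, 0.269, 0.0643]
tcp_rot: [179.8, -0.8, 18.9]
ft_force: [-0.4, -0.2, 0.3]
finger_gap: 0.998
```

```bash
python3 -c "
from h import *
to([.4615,.275,.013],[180,0,19.4])
s=sense();im=grab_frame('wrist');save('','w3',im);print(proj('wrist',[[.4615,.275,.042]],s))
to([.4615,.275,.013],[180,0,19.4])
"
```

```text
t 3.5 pos [0.4691 0.269  0.0643] rpy [179.81  -0.78  18.93] F [-0.4 -0.2  0.3] gap 0.998
lin [-0.0076  0.006  -0.0513] rot [-0.08  0.8   0.47]
[[260.35690597 276.16312419]]
t 3.55 pos [0.4706 0.2695 0.0663] rpy [179.8   -0.97  18.93] F [0.3 0.2 0.8] gap 1.001
lin [-0.0091  0.0055 -0.0533] rot [-0.13  0.99  0.47]
```

View pics/w3.png

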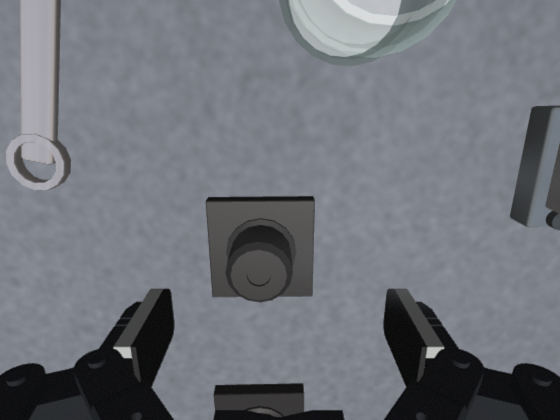

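Call:
{"name": "apply_moves", "arguments": {"rotation": [[0,0.8,0.4],[0,0,0],[0,0,0],[0,0,0]], "linear": [[-0.005,0.004,-0.012],[-0.004,0.0015,-0.015],[0,0,-0.015],[0,0,0]], "claw": [0,0,0,0]}}

```text
time: 3.95
tcp_pos: [0.4676, 0.2742, 0.0295]
tcp_rot: [-179.9, -0.8, 19.1]
ft_force: [-0.3, 0.2, -0.1]
finger_gap: 0.996
```

```bash
python3 -c "
from h import *
to([.4615,.275,.013],[180,0,19.4])"
```

```text
t 3.95 pos [0.4676 0.2742 0.0295] rpy [-179.93   -0.84   19.12] F [-0.3  0.2 -0.1] gap 0.996
lin [-0.0061  0.0008 -0.0165] rot [-0.34  0.77  0.27]
```

Call:
{"name": "apply_moves", "arguments": {"rotation": [[-0.3,0.8,0.3],[0,0.2,0],[0,0.1,0]], "linear": [[-0.005,0.001,-0.01],[-0.003,0,-0.008],[-0.001,0,-0.002]], "claw": [0,0,0]}}

```text
time: 4.25
tcp_pos: [0.4596, 0.2756, 0.0098]
tcp_rot: [-179.8, 0.2, 19.4]
ft_force: [-0.2, 0.2, -0.2]
finger_gap: 1.002
```

```bash
python3 -c "
from h import *
to([.4615,.275,.013],[180,0,19.4])"
```

```text
t 4.25 pos [0.4596 0.2756 0.0098] rpy [-179.85    0.23   19.44] F [-0.2  0.2 -0.2] gap 1.002
lin [ 0.0019 -0.0006  0.0032] rot [-0.07 -0.27 -0.04]
```

Call:
{"name": "apply_moves", "arguments": {"rotation": [[0,-0.2,0],[0,0,0],[0,0,0],[0,0,0],[0,0,0],[0,0,0],[0,0,0],[0,0,0]], "linear": [[0.002,-0.0005,0.0035],[0,0,0],[0,0,0],[0,0,0],[0,0,0],[0,0,0],[0,0,0],[0,0,0]], "claw": [0.1,0.5,1,1,1,1,1,1], "grip_force": 40}}

```text
time: 5.05
tcp_pos: [0.4621, 0.2754, 0.0141]
tcp_rot: [-179.9, -0.0, 19.5]
ft_force: [-0.4, 0.1, -1.0]
finger_gap: 0.381
```

```bash
python3 -c "
from h import *
to([.4615,.275,.013],[180,0,19.4])
im=grab_frame('wrist');save('','w4',im)"
```

```text
t 5.05 pos [0.4621 0.2754 0.0141] rpy [-1.7991e+02 -2.0000e-02  1.9460e+01] F [-0.4  0.1 -1. ] gap 0.381
lin [-0.0006 -0.0004 -0.0011] rot [-0.09 -0.01 -0.06]
```

View pics/w4.png

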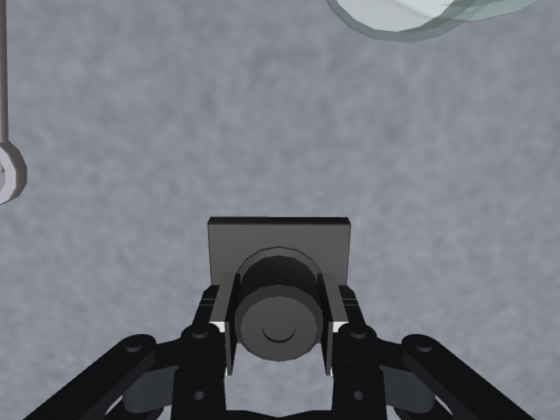

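The plug is gripped: opening about 32 mm, flange square in the view (208–351 columns). Next I lift it and carry it to the pocket.

Call:
{"name": "apply_moves", "arguments": {"rotation": [[0,0,0],[0,0,0],[0,0,0],[0,0,0],[0,0,0],[0,0,0],[0,0,3],[0,0,5]], "linear": [[0,0,0.015],[0,0,0.035],[0,0,0.04],[0,0,0.04],[0,0,0.04],[0,0,0.03],[0.005,-0.02,0],[0.011,-0.037,0]], "claw": [1,1,1,1,1,1,1,1]}}

```text
time: 5.9
tcp_pos: [0.4738, 0.2193, 0.2293]
tcp_rot: [-179.9, -0.1, 28.0]
ft_force: [-0.1, 0.2, -0.7]
finger_gap: 0.383
```

Call:
{"name": "apply_moves", "arguments": {"rotation": [[0,0,5],[0,0,5],[0,0,5],[0,0,5],[0,0,5],[0,0,5],[0,0,4],[0,0,0]], "linear": [[0.011,-0.037,0],[0.011,-0.037,0],[0.011,-0.037,0],[0.011,-0.037,0],[0.011,-0.037,0],[0.011,-0.037,0],[0.011,-0.037,0],[0.01,-0.035,0]], "claw": [1,1,1,1,1,1,1,1]}}

```text
time: 6.7
tcp_pos: [0.5618, -0.0851, 0.241]
tcp_rot: [179.6, -0.6, 63.8]
ft_force: [0.7, 0.7, -0.9]
finger_gap: 0.382
```

```bash
python3 -c "
from h import *
to([.5746,-.1112,.11],[180,0,64.3])"
```

```text
t 6.7 pos [ 0.5618 -0.0851  0.241 ] rpy [179.57  -0.58  63.84] F [ 0.7  0.7 -0.9] gap 0.382
lin [ 0.0128 -0.0261 -0.131 ] rot [-0.33  0.64  0.47]
```

Call:
{"name": "apply_moves", "arguments": {"rotation": [[-0.3,0.6,0.4],[0,0,0],[0,0.2,0]], "linear": [[0.006,-0.013,-0.03],[0.005,-0.012,-0.03],[-0.001,0,-0.002]], "claw": [1,1,1]}}

```text
time: 7.0
tcp_pos: [0.5738, -0.1174, 0.1825]
tcp_rot: [179.7, 0.1, 63.9]
ft_force: [0.8, 0.4, -1.8]
finger_gap: 0.384
```

```bash
cat > look.py <<'E'
from h import *
import sys
to([.5746,-.1112,.11],[180,0,64.3])
s=sense(); im=grab_frame("wrist"); save("",sys.argv[1]+"r",im)
np.savez(sys.argv[1],im=im,p=s["tcp_pos"],r=s["tcp_rot"])
a=np.radians(64.3); M=np.array([[np.cos(a),-np.sin(a)],[np.sin(a),np.cos(a)]])
Q=[[*(np.array([.5746,-.1112])+M@np.array(q)),.065] for q in [(.032,.032),(-.032,.032),(-.032,-.032),(.032,-.032)]]
cv2.polylines(im,[proj("wrist",Q,s).round().astype(int)],True,(255,0,0),1)
save("",sys.argv[1],im)
E
python3 look.py w5
```

```text
t 7.0 pos [ 0.5738 -0.1174  0.1825] rpy [1.7974e+02 1.0000e-01 6.3890e+01] F [ 0.8  0.4 -1.8] gap 0.384
lin [ 0.0008  0.0062 -0.0725] rot [0.2  0.2  0.41]
```

View pics/w5.png

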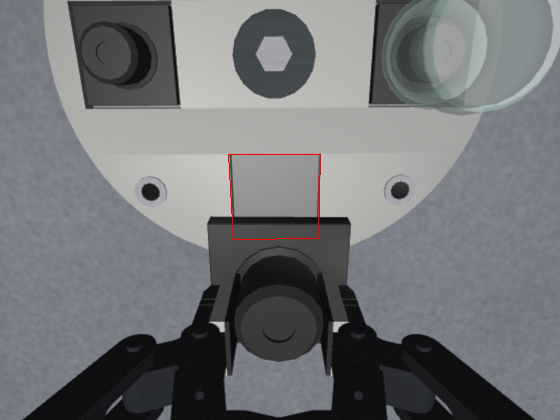

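```bash
python3 - <<'E'
from h import *
d=np.load("w5.npz"); s=dict(tcp_pos=d["p"],tcp_rot=d["r"]); im=d["im"]
Rm=R.from_euler('xyz',d["r"],degrees=True).as_matrix()
for x,h in ((.030,.012),(.030,.003),(.027,0)):
    P=[d["p"]+Rm@np.array([x,y,.0141-h]) for y in(-.03,.03)]
    print(x,h,proj("wrist",P,s).round(1).tolist())
im=cv2.resize(im[140:300,190:370],None,fx=4,fy=4,interpolation=cv2.INTER_CUBIC);save("","w5z",im)
E
```

```text
0.03 0.012 [[205.7, 222.5], [350.7, 222.4]]
0.03 0.003 [[209.5, 215.3], [346.9, 215.3]]
0.027 0 [[211.0, 219.4], [345.4, 219.4]]
```

View pics/w5z.png

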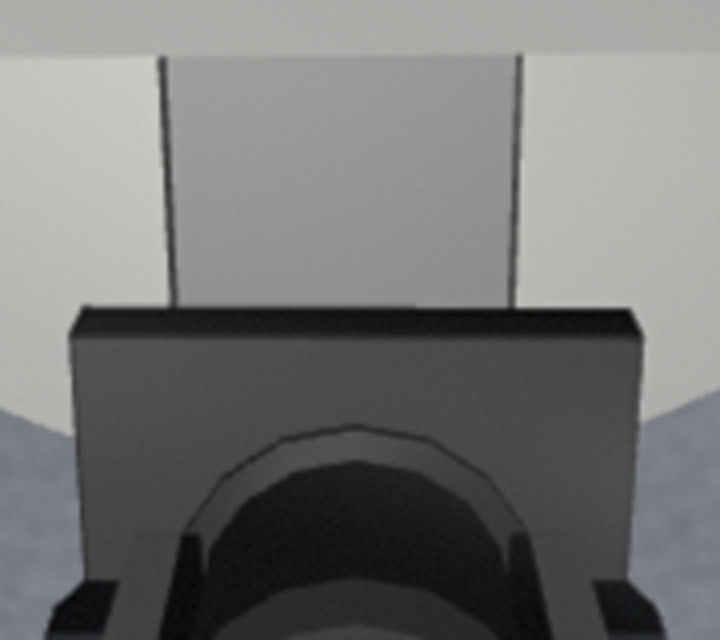

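Call:
{"name": "apply_moves", "arguments": {"rotation": [[0.1,0.2,0.4],[0,0,0],[0,0.1,0],[0,0,0]], "linear": [[0.0,0.004,-0.03],[0,0.002,-0.03],[-0.001,0,-0.02],[0,0,-0.003]], "claw": [1,1,1,1]}}

```text
time: 7.45
tcp_pos: [0.5765, -0.109, 0.1085]
tcp_rot: [179.4, 0.0, 64.4]
ft_force: [-0.7, 0.1, -1.2]
finger_gap: 0.384
```

```bash
sed -i 's/to(\[.5746,-.1112,.11\]/to([.5749,-.1107,.085]/' look.py; python3 look.py w6
```

```text
t 7.45 pos [ 0.5765 -0.109   0.1085] rpy [1.7937e+02 3.0000e-02 6.4440e+01] F [-0.7  0.1 -1.2] gap 0.384
lin [-0.0016 -0.0017 -0.0235] rot [ 0.3   0.56 -0.14]
```

View pics/w6.png

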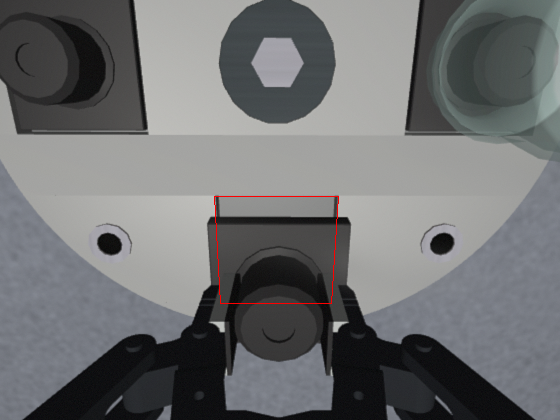

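Call:
{"name": "apply_moves", "arguments": {"rotation": [[0.3,0.6,-0.1],[0,0.1,0],[0,0,0]], "linear": [[-0.002,-0.002,-0.012],[-0.001,-0.0005,-0.01],[0,0,-0.003]], "claw": [1,1,1]}}

```text
time: 7.8
tcp_pos: [0.5773, -0.1122, 0.0886]
tcp_rot: [179.6, 0.0, 64.4]
ft_force: [-1.1, -0.3, -0.7]
finger_gap: 0.386
```

```bash
python3 look.py w7
```

```text
t 7.8 pos [ 0.5773 -0.1122  0.0886] rpy [1.7961e+02 1.0000e-02 6.4420e+01] F [-1.1 -0.3 -0.7] gap 0.386
lin [-0.0024  0.0015 -0.0036] rot [ 0.18  0.34 -0.12]
```

View pics/w7.png

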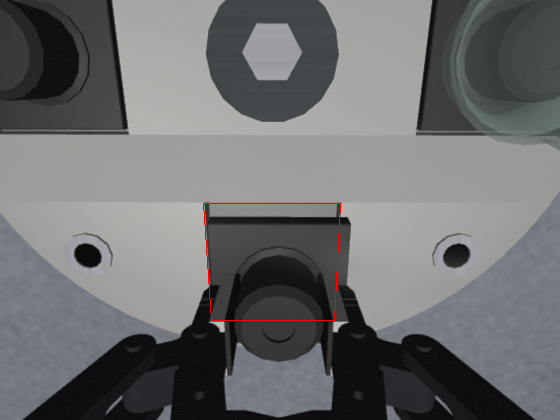

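Call:
{"name": "apply_moves", "arguments": {"rotation": [[0.2,0.4,-0.1],[0,0.1,0]], "linear": [[-0.0025,0.0015,-0.004],[-0.001,0,-0.002]], "claw": [1,1]}}

```text
time: 8.05
tcp_pos: [0.5741, -0.1108, 0.0828]
tcp_rot: [-179.9, 0.0, 64.3]
ft_force: [0.2, -1.1, -1.2]
finger_gap: 0.383
```

```bash
python3 look.py w8
```

```text
t 8.05 pos [ 0.5741 -0.1108  0.0828] rpy [-1.7987e+02  4.0000e-02  6.4300e+01] F [ 0.2 -1.1 -1.2] gap 0.383
lin [0.0008 0.0001 0.0022] rot [-0.02 -0.14  0.  ]
```

View pics/w8.png

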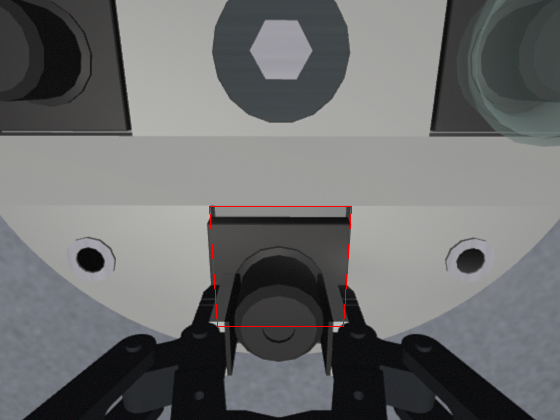

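Call:
{"name": "apply_moves", "arguments": {"rotation": [[0,0,0],[0,0,0],[0,0,0]], "linear": [[0.0008,0,-0.005],[-0.0005,0,-0.005],[-0.0005,0,-0.004]], "claw": [1,1,1]}}

```text
time: 8.4
tcp_pos: [0.5745, -0.1113, 0.0686]
tcp_rot: [-180.0, 0.0, 64.3]
ft_force: [-1.0, 0.9, -0.9]
finger_gap: 0.383
```

```bash
python3 look.py w9
```

```text
t 8.4 pos [ 0.5745 -0.1113  0.0686] rpy [-1.7998e+02  4.0000e-02  6.4290e+01] F [-1.   0.9 -0.9] gap 0.383
lin [0.0004 0.0006 0.0164] rot [ 0.03 -0.04  0.01]
```

View pics/w9.png

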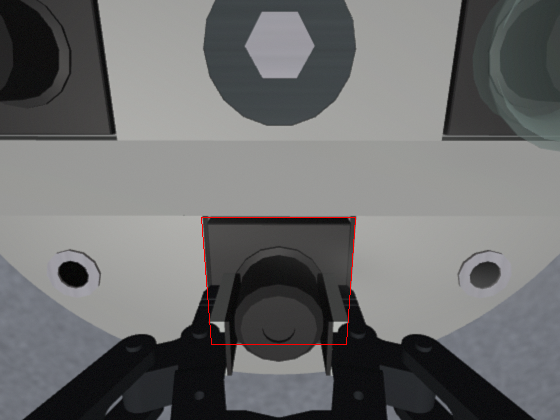

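In the pocket with no side force and about 1.5 mm above the floor. Pressing now.

Call:
{"name": "apply_moves", "arguments": {"rotation": [[0,0,0],[0,0,0]], "linear": [[0,0,-0.003],[0,0,-0.003]], "claw": [1,1]}}

```text
time: 8.65
tcp_pos: [0.5753, -0.1117, 0.0669]
tcp_rot: [180.0, 0.1, 64.4]
ft_force: [-13.6, 4.9, 30.1]
finger_gap: 0.385
```

Call:
{"name": "apply_moves", "arguments": {"rotation": [[0,0,0],[0,0,0],[0,0,0]], "linear": [[-0.0005,0,-0.003],[-0.0005,0,-0.003],[-0.0005,0,-0.003]], "claw": [1,1,1]}}

```text
time: 8.95
tcp_pos: [0.5754, -0.1117, 0.067]
tcp_rot: [179.9, 0.1, 64.5]
ft_force: [-9.3, 3.4, 20.9]
finger_gap: 0.381
```

```bash
python3 look.py w10
```

```text
t 8.95 pos [ 0.5754 -0.1117  0.067 ] rpy [1.7988e+02 1.0000e-01 6.4490e+01] F [-9.3  3.4 20.9] gap 0.381
lin [-0.0005  0.001   0.018 ] rot [ 0.14  0.06 -0.19]
```

View pics/w10r.png

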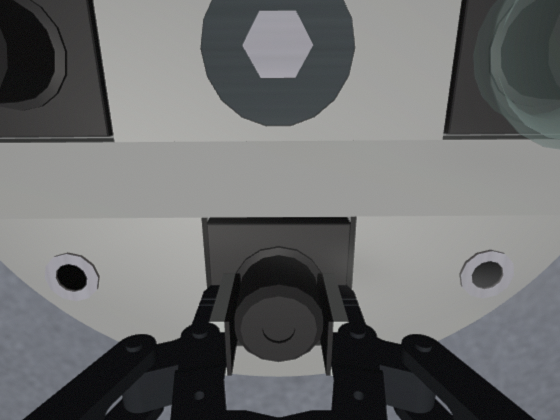

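Flush, with even gaps on both sides, pressed at 20–30 N. Next I release it and go up.

Call:
{"name": "apply_moves", "arguments": {"rotation": [[0,0,0],[0,0,0],[0,0,0],[0,0,0],[0,0,0],[0,0,0]], "linear": [[0,0,-0.002],[0,0,-0.001],[0,0,0],[0,0,0],[0,0,0],[0,0,0.002]], "claw": [0.5,0.3,0.1,0,0,0]}}

```text
time: 9.6
tcp_pos: [0.5759, -0.1119, 0.0664]
tcp_rot: [179.8, 0.1, 64.5]
ft_force: [-1.1, -0.0, -0.1]
finger_gap: 0.998
```

Call:
{"name": "apply_moves", "arguments": {"rotation": [[0,0,0],[0,0,0],[0,0,0],[0,0,0],[0,0,0],[0,0,0]], "linear": [[0,0,0.01],[0,0,0.025],[0,0,0.03],[0,0,0.04],[0,0,0.04],[0,0,0]], "claw": [0,0,0,0,0,0]}}

```text
time: 10.2
tcp_pos: [0.5741, -0.1113, 0.2189]
tcp_rot: [179.9, 0.1, 64.5]
ft_force: [0.1, 0.0, 0.0]
finger_gap: 0.998
```

```bash
python3 look.py w11
```

```text
t 10.2 pos [ 0.5741 -0.1113  0.2189] rpy [1.7993e+02 1.1000e-01 6.4480e+01] F [0.1 0.  0. ] gap 0.998
lin [ 0.0008  0.0006 -0.1339] rot [ 0.13  0.02 -0.18]
```

View pics/w11r.png

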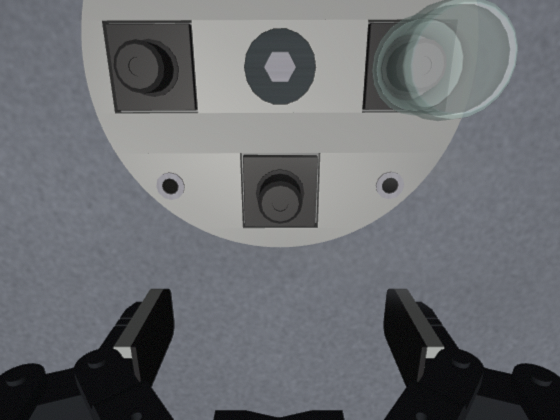

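Call:
{"name": "apply_moves", "arguments": {"rotation": [[0,0,0],[0,0,0],[0,0,0],[0,0,0],[0,0,0],[0,0,0],[0,0,0]], "linear": [[0,0.025,0.015],[0,0.035,0.005],[0,0.035,0.0],[0,0.035,0.0],[0,0.035,0.0],[0,0.03,0],[0,0,0]], "claw": [0,0,0,0,0,0,0]}}

```text
time: 10.95
tcp_pos: [0.568, 0.0901, 0.2318]
tcp_rot: [-179.4, 0.3, 64.2]
ft_force: [-0.1, 0.1, 0.8]
finger_gap: 0.998
```

```bash
cat > lk.py <<'E'
from h import *
import sys
K=[float(v) for v in sys.argv[2:5]]
to(K,[180,0,64.3])
s=sense(); im=grab_frame("wrist")
np.savez(sys.argv[1],im=im,p=s["tcp_pos"],r=s["tcp_rot"])
for z in(.153,.129):
  t=np.linspace(0,2*np.pi,40); Q=np.c_[K[0]+.017*np.cos(t),K[1]+.017*np.sin(t),0*t+z]
  cv2.polylines(im,[proj("wrist",Q,s).round().astype(int)],True,(255,0,0),1)
save("",sys.argv[1],im)
for d in boxes_of("wrist","knob_mid")[:2]: print(d)
E
python3 lk.py w12 .574 .095 .19
```

```text
t 10.95 pos [0.568  0.0901 0.2318] rpy [-179.38    0.25   64.21] F [-0.1  0.1  0.8] gap 0.998
lin [ 0.006   0.0049 -0.0418] rot [-0.04 -0.67  0.09]
{'box': [286.5, 208.4, 50.6, 54.1], 'p': 0.6}
```

View pics/w12.png

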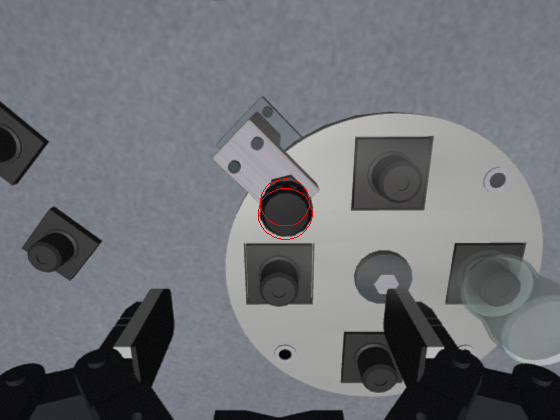

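```bash
python3 - <<'E'
from h import *
d=np.load("w12.npz"); s=dict(tcp_pos=d["p"],tcp_rot=d["r"]); im=d["im"]
print(proj("wrist",[[.574,.095,.153]],s))
z=cv2.resize(im[165:255,240:330],None,fx=6,fy=6,interpolation=cv2.INTER_CUBIC);z=cv2.convertScaleAbs(z,alpha=2,beta=20);save("","w12z",z)
E
```

```text
[[284.73532102 213.82173961]]
```

View pics/w12z.png

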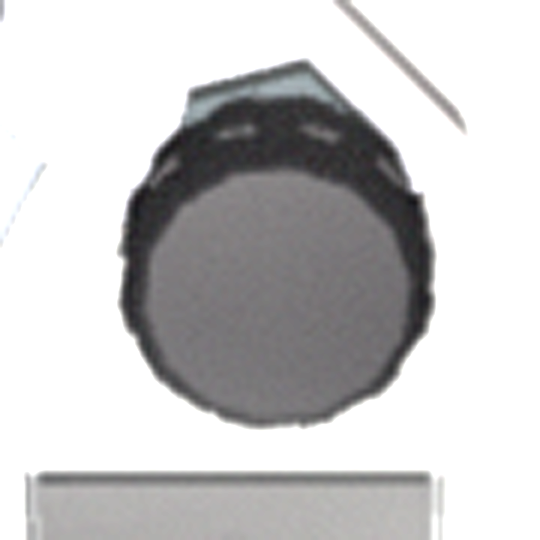

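```bash
python3 - <<'E'
from h import *
d=np.load("w12.npz"); s=dict(tcp_pos=d["p"],tcp_rot=d["r"])
print(ray("wrist",(286.3,210.5),.151,s), ray("wrist",(286.3,212),.151,s))
to([.5755,.0955,.122],[180,0,64.3])
E
```

```text
[0.5755564  0.09594281 0.151     ] [0.5751267  0.09503742 0.151     ]
t 11.05 pos [0.5684 0.0873 0.2317] rpy [-179.42    0.33   64.1 ] F [ 0.2 -0.8 -0.7] gap 1.001
lin [ 0.0071  0.0082 -0.1097] rot [ 0.05 -0.67  0.2 ]
```

Call:
{"name": "apply_moves", "arguments": {"rotation": [[0,-0.6,0.1],[0,0,0],[0,0,0],[0,0,0]], "linear": [[0.004,0.005,-0.012],[0.003,0.003,-0.012],[0,0,-0.012],[0,0,0]], "claw": [0,0,0,0]}}

```text
time: 11.45
tcp_pos: [0.5753, 0.0912, 0.1925]
tcp_rot: [-179.9, 0.2, 64.0]
ft_force: [-0.4, -0.4, -0.1]
finger_gap: 1.0
```

```bash
python3 lk.py w13 .5755 .0955 .12
```

```text
t 11.45 pos [0.5753 0.0912 0.1925] rpy [-179.88    0.21   63.96] F [-0.4 -0.4 -0.1] gap 1.0
lin [ 0.0002  0.0043 -0.0725] rot [ 0.14 -0.2   0.34]
{'box': [276.0, 236.7, 63.2, 64.2], 'p': 0.86}
```

View pics/w13.png

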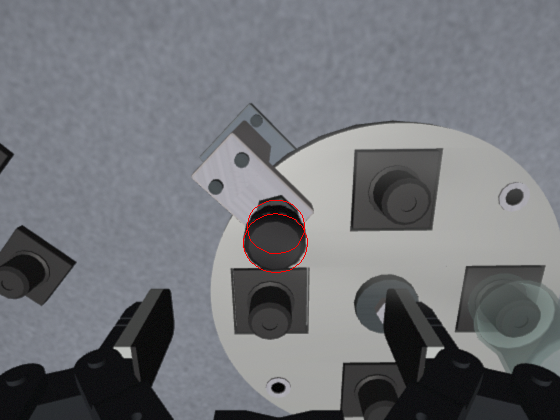

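Call:
{"name": "apply_moves", "arguments": {"rotation": [[0.1,-0.2,0.2],[0,0,0],[0,0,0],[0,0,0]], "linear": [[0.0,0.004,-0.015],[0,0.001,-0.018],[0,0.001,-0.015],[0,0,-0.006]], "claw": [0,0,0,0]}}

```text
time: 11.95
tcp_pos: [0.5792, 0.0959, 0.1427]
tcp_rot: [179.4, -0.2, 64.1]
ft_force: [-0.5, -0.2, 0.3]
finger_gap: 0.999
```

```bash
python3 lk.py w14 .5755 .0955 .12
```

```text
t 11.95 pos [0.5792 0.0959 0.1427] rpy [179.43  -0.2   64.07] F [-0.5 -0.2  0.3] gap 0.999
lin [-0.0037 -0.0004 -0.0227] rot [0.06 0.6  0.23]
{'box': [270.2, 293.8, 78.7, 83.6], 'p': 0.74}
```

View pics/w14.png

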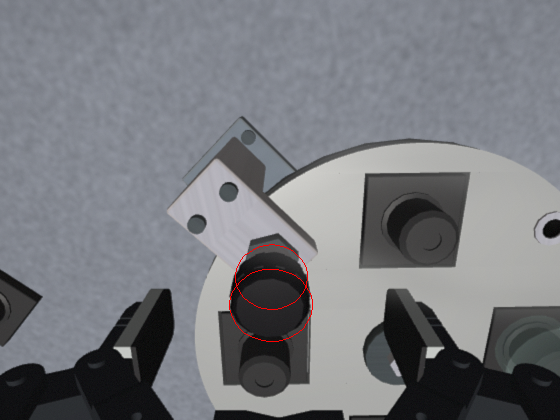

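Call:
{"name": "apply_moves", "arguments": {"rotation": [[0,0.6,0.2],[0,0.2,0],[0,0,0]], "linear": [[-0.004,-0.0005,-0.01],[-0.002,0,-0.012],[-0.001,0,-0.003]], "claw": [0,0,0]}}

```text
time: 12.35
tcp_pos: [0.5734, 0.0951, 0.1186]
tcp_rot: [-180.0, 0.1, 64.3]
ft_force: [-0.5, -0.1, -0.7]
finger_gap: 1.0
```

```bash
python3 lk.py w15 .5755 .0955 .12
```

```text
t 12.35 pos [0.5734 0.0951 0.1186] rpy [-1.7999e+02  1.0000e-01  6.4290e+01] F [-0.5 -0.1 -0.7] gap 1.0
lin [0.0021 0.0004 0.0014] rot [ 0.08 -0.06  0.01]
{'box': [282.9, 321.4, 95.2, 101.3], 'p': 0.75}
```

View pics/w15.png

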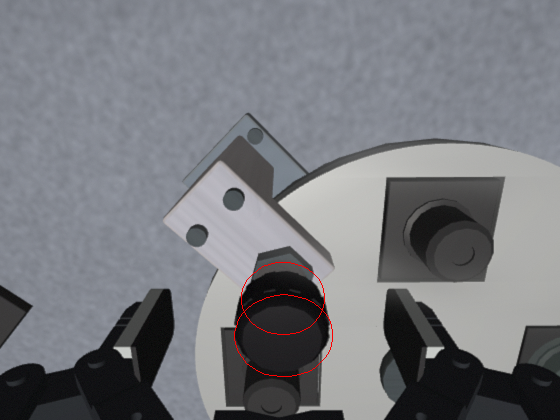

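Call:
{"name": "apply_moves", "arguments": {"rotation": [[0,0,0],[0,0,0],[0,0,0],[0,0,0],[0,0,0],[0,0,0],[0,0,0],[0,0,0]], "linear": [[0.002,0.0005,0.001],[0,0,0],[0,0,0],[0,0,0],[0,0,0],[0,0,0],[0,0,0],[0,0,0]], "claw": [0.1,0.5,1,1,1,1,1,1], "grip_force": 80}}

```text
time: 13.25
tcp_pos: [0.5753, 0.0965, 0.1219]
tcp_rot: [-180.0, 0.1, 64.3]
ft_force: [-1.6, 0.0, 0.5]
finger_gap: 0.376
```

```bash
python3 lk.py w16 .5755 .0955 .12
```

```text
t 13.25 pos [0.5753 0.0965 0.1219] rpy [-1.7995e+02  6.0000e-02  6.4300e+01] F [-1.6  0.   0.5] gap 0.376
lin [ 0.0002 -0.001  -0.0019] rot [ 0.03 -0.07 -0.  ]
{'box': [279.1, 321.1, 85.9, 99.3], 'p': 0.56}
```

View pics/w16.png

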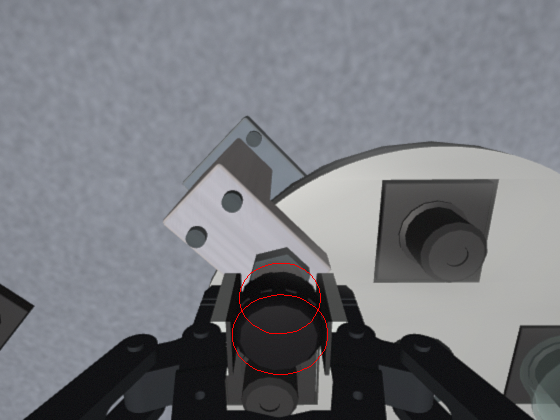

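Call:
{"name": "apply_moves", "arguments": {"rotation": [[0,0,0],[0,0,0],[0,0,0]], "linear": [[0,0,0.004],[0,0,0.004],[0,0,0.003]], "claw": [1,1,1]}}

```text
time: 13.65
tcp_pos: [0.5752, 0.0964, 0.131]
tcp_rot: [-179.9, 0.0, 64.3]
ft_force: [4.9, 0.6, -10.4]
finger_gap: 0.38
```

Call:
{"name": "apply_moves", "arguments": {"rotation": [[0,0,0],[0,0,0]], "linear": [[0,0,0.004],[0,0,0.003]], "claw": [1,1]}}

```text
time: 13.85
tcp_pos: [0.5753, 0.0965, 0.1373]
tcp_rot: [-179.9, 0.0, 64.3]
ft_force: [4.8, 0.6, -12.7]
finger_gap: 0.375
```

Call:
{"name": "apply_moves", "arguments": {"rotation": [[0,0,0],[0,0,0]], "linear": [[0,0,0.003],[0,0,0.002]], "claw": [1,1]}}

```text
time: 14.05
tcp_pos: [0.5752, 0.0965, 0.1382]
tcp_rot: [-179.9, 0.0, 64.2]
ft_force: [12.7, 1.0, -24.7]
finger_gap: 0.37
```

```bash
python3 - <<'E'
from h import *
to([.5753,.0965,.1379],[180,0,64.3])
for n in("wrist","side","scene"): 
    im=grab_frame(n); save("","f"+n,im)
    if n=="side": im=im[130:260,200:380]
    if n=="scene": im=im[200:360,140:340]
    if n!="wrist": save("","f"+n,cv2.resize(im,None,fx=3.6,fy=3.6,interpolation=cv2.INTER_CUBIC))
to([.5753,.0965,.1379],[180,0,64.3])
E
```

```text
t 14.05 pos [0.5752 0.0965 0.1382] rpy [-1.7989e+02  1.0000e-02  6.4250e+01] F [ 12.7   1.  -24.7] gap 0.37
lin [ 0.0001  0.     -0.0003] rot [-0.04 -0.1   0.05]
t 14.2 pos [0.5752 0.0965 0.1382] rpy [-1.7989e+02  1.0000e-02  6.4250e+01] F [ 10.6   1.9 -25.6] gap 0.371
lin [ 0.0001  0.     -0.0003] rot [-0.04 -0.11  0.05]
```

View pics/fwrist.png

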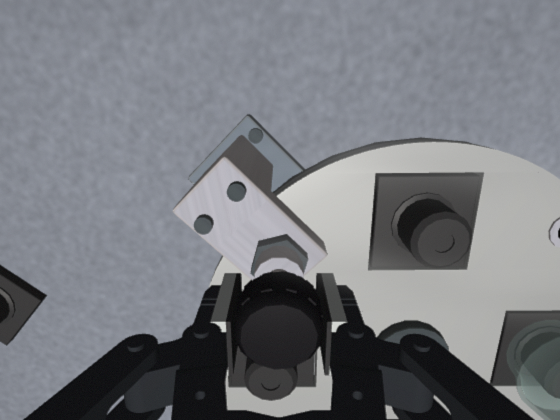

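View pics/fside.png

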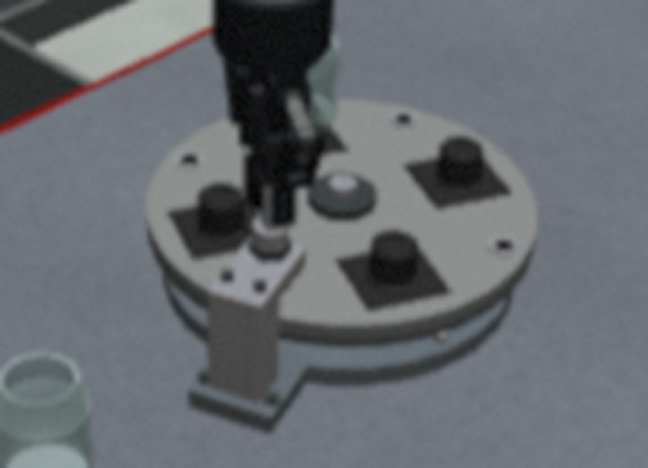

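View pics/fscene.png

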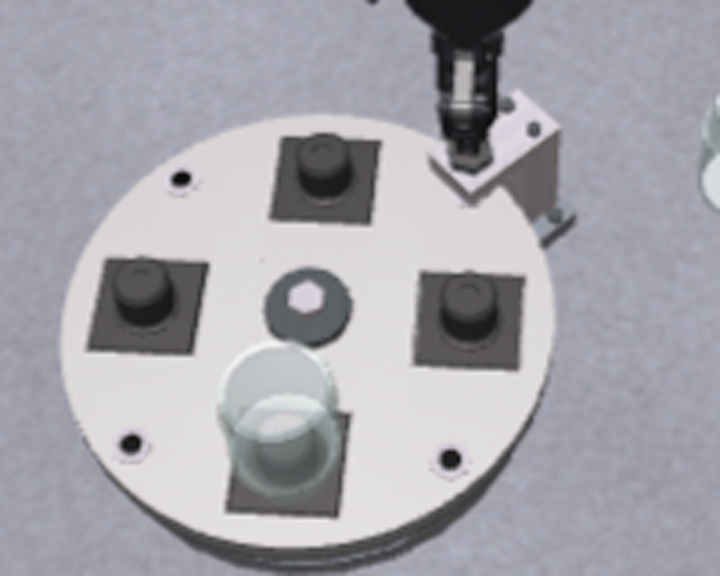

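```bash
python3 -c "
from rig import *
print(sign_off()); s=sense(); print(s['time'],s['tcp_pos'],s['ft_force'],s['finger_gap'])"
```

```text
the job is handed in; nothing more can be done
None
the job is handed in; nothing more can be done
```

The plug is seated in the empty pocket, and I handed the job in at 14.2 s of the 51 s with the knob held fully up. `sign_off()` gives no verdict, so what follows is from my own checks.

- **Plug:** I took the loose plug farthest from the base, at about (0.46, 0.28). I turned it 45° to match the pocket and pressed it down with 20–30 N for about 0.3 s. The wrist, scene and side pictures then showed it flush with even gaps.
- **Plunger:** I gripped the knob with 80 N and raised it about 16 mm, until the height stopped changing. The pull then rose from about 13 N to 25 N, which is what hitting the stop should look like. The last readings over 0.15 s were steady, and the final picture shows the knob still between the pads.
- **Jars and spanner:** I saw no contact with any of them. The jar on the dial stands in place in the last picture. The spanner and the whole bench jar are not in the final pictures, so I did not re-measure them.

No check failed or disagreed. I read the lift from the tool's height and force, because the joint value itself cannot be seen.

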